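Close up a board test fixture

TASK

Get the small circuit board ready for its electrical test: push it along its guides until it sits fully home against the contact strip, swing the fixture's clear lid down until it is fully shut, then push the sliding bolt all the way across so that it locks the lid. Do it all by pushing with the fingertips: do not pick up the board, and leave the things lying round the fixture alone.

Things in the scene. Friction and masses are not known exactly. Their poses are not given: they have to be found in the camera images.
- fixture: Heavy bench test fixture, fixed: grey box with black deck 28 mm above the bench, lid hinged on its far side. Origin on the bench; box x -77..62, y -88..88 mm. x points from the open front (robot side) to the hinge, y left, z up; turned up to 0.3 rad. Board guides run along y = 0, the bolt is on the right (y = -70 mm), low test sockets and a lamp on the left.
- board: Loose green circuit board, 46 (x) x 62 (y) mm, components up to 11 mm high, 30 g, lying in the guides 12 to 26 mm short of home, x axis as the fixture's. Origin: centre of its underside (lead ends); the bare plate is 2 to 4 mm above it, 34 to 36 mm above the bench. Push its near edge (origin - 23 mm in x). It slides easily; if not home, it stops the lid's lip from going down.
- nest_home (a point): Where the board's origin lies when fully home, its far edge against the 12 mm high black contact strip; axes as the fixture's. The guides are two aluminium ledges 6 mm above the deck with side walls 9.5 mm high. Between the ledges is a channel 50 mm wide (y = -25..25), open down to the deck and to the front: a fingertip fits there below the board's level.
- lid (a joint): Lid angle, rad: 0 = shut (level), 1.57 = upright, 1.75 = back stop; starts at 1.35 to 1.65. Stiff hinge: it stays where it is left and must be pushed all the way down, at most about 1.5 N at the free edge. Aluminium frame with clear window, 98.5 mm from hinge axis to free edge, 104 mm wide (y = -52..52). Its flat outer face is 3 to 4.5 mm off the axis plane; shut, it is about 50 mm above the bench.
- lid_hinge (a point): Middle of the lid's hinge axis, fixed, 46 mm above the bench, 50 mm beyond the fixture's origin; the axis is parallel to the fixture's y.
- lid_edge (a point): Middle of the bar along the lid's free edge, on the outer face, 92.5 mm from the hinge axis; moves with the lid. Upright, that face looks away from the robot (fixture +x): close the lid by pushing there from behind, toward the robot and then down. Shut, a 48 mm wide lip under this bar stands just in front of the board, and a tongue on the lid's right side lies under the bolt's path.
- bolt (a joint): Travel of the sliding bolt, m: 0 = drawn back, 0.026 = fully across at its stop, over the lid's tongue; starts at 0 to 0.003. It slides along the fixture's +x (away from the robot), friction about 2 N, and stays where it is left. Pushed across before the lid is shut it blocks the lid.
- knob (a point): Centre of the bolt's black upright knob, a cylinder 13 mm across and 16 mm high (8 mm above and below this point), 72 mm above the bench; moves with the bolt. The steel staples that guide the bolt reach 55 mm above the bench: push the knob with fingertips held above that. The shut lid's edge is 18 mm to its left and lower.
- driver_yellow: Loose screwdriver with a yellow handle, 143 mm long, lying right of the fixture; leave alone. Origin: centre of the underside.
- tape: Loose roll of black tape, 60 mm across, 19 mm high, lying left of the fixture; leave alone. Origin: centre of the underside.
- battery: Loose battery, 50 mm long, 15 mm thick, blue and yellow, lying left of the fixture; leave alone. Origin: centre of the underside.
Not all that is in view belongs to the job. There is more than one size of the board; the one meant has the size given above.

How it is judged:
On the way, in this order (a step that is already met when the one before it is completed fails the run):
1. the board is pushed home against the contact strip while the lid is still open (distance between board and nest_home below 0.0035 m and value of joint lid above 0.5 rad), for 0.2 s.
2. the lid is shut (value of joint lid below 0.03 rad and value of joint bolt below 0.008 m), for 0.2 s.
3. the bolt is pushed across over the tongue (value of joint bolt above 0.022 m), for 0.2 s.
At the end, for the whole second after the job is handed in: The board lies at rest within 3.5 mm of its home place, the lid is shut (within 0.03 rad) and the bolt is across (22 mm or more of its 26 mm), the robot clear of everything (distance between board and nest_home below 0.0035 m and value of joint lid below 0.03 rad and value of joint bolt above 0.022 m and linear speed of board below 0.01 m/s); the robot touches nothing.
It fails at once if the board is lifted off its guides (z of board in the frame of nest_home above 0.006 m).
It fails at once if the screwdriver is moved (distance of driver_yellow from where it was at the start of the episode above 0.015 m).
It fails at once if the tape is moved (distance of tape from where it was at the start of the episode above 0.015 m).
It fails at once if the battery is moved (distance of battery from where it was at the start of the episode above 0.015 m).
It also fails if it takes over 51 s, if anything falls off the work surface, if the arm or the gripper's body presses on something with over 40 N, if the wrist force passes 120 N, or if a joint passes its speed limit or range.

ROBOT

A 6-joint arm with a two-finger parallel gripper is mounted at the origin on a cart in front of the work surface, level with it; the furniture and walls round the work are solid. World frame = base frame: x ahead of the robot, y to its left, z up, the work surface at z = 0. Lengths are in m, angles in rad, forces in N, time in s.
With the tool pointing down it reaches from about 0.3 to 0.775 m from the base axis. Payload 14.6 kg.
Tool frame: the origin (TCP) lies between the finger pads; the fingertips stand 19 mm ahead of it and the grasp point (between the pads) is the TCP; z points along the fingers, y is the direction in which the jaws open and shut (so a half turn about z gives the same grasp; the last joint's range is limited). The gripper opens to 94 mm and grips with 3 to 60 N. Pads are 16 mm wide; open, the fingers measure 119 mm over their backs; the gripper's body (75 mm by 177 mm) begins 78 mm behind the grasp point.
Start: joints at [1.059, 0.3, 1.521, -0, 1.321, -0.067], TCP at [0.237, 0.496, 0.202] pointing down, gripper open.
Joint ranges: [-3.03, 3.03], [-0.79, 2.21], [0.23, 2.52], [-1.04, 4.18], [0, 3.07], [-2.55, 2.55]. Speed limits (rad/s): [2.22, 2.22, 2.57, 3.14, 3.14, 3.14].

INTERFACE

Orientations are given as [roll, pitch, yaw] about the fixed x, y, z axes, in that order (R = Rz(yaw) Ry(pitch) Rx(roll)).
In Python, from station import telemetry, vision, ctrl gives the robot as it stands. The module is installed in compiled form; this text tells all that it offers.
- The arm moves only by the shell command python3 -m creep 'ROWS' [FORCE]. ROWS is JSON, a list of rows, each a list of 3 entries, a list of its own where there are three numbers: the shift along the tool's x, y, z in units of 50 mm (1.0 is 50 mm), then the turn about the tool's z in units of 8 degrees (1.0 is 8 degrees), then the opening, from 0 (shut) to 1 (fully open). In form: [[[tx, ty, tz], twist, gripper], ...]. A call has 1 to 12 rows; each row is the pose to reach, as a shift and turn from the pose commanded when the call began, along the tool's axes at that moment; what a row does not reach only later rows make up. A row lasts 1/10 s, in which the tool goes at most 50 mm and 8.59 degrees, less where a joint would pass 70% of its speed; a pose out of reach is approached as far as the arm can. A call with a gripper value outside its range is refused whole. The fingers move at their own pace and stop on an object; FORCE is the grip in N (left out, the last holds). Time passes only in rows, so rows that repeat a pose let the fingers close. It gives the time, the measured TCP pose, the force and the opening at its end, in the units of the state.
- telemetry.get_obs(): the state, without advancing time (a new reading comes with each control period).
- vision.camera(name): name is "side" or "top"; returns a dict with "img" (420x560x3 uint8, red, green, blue), "depth" (420x560 float32, m along the optical axis (not along the pixel's ray), 0 where there is no reading), "vertical_fov" (degrees; the focal length in pixels is half the picture's height over the tangent of half this angle, whatever the lens; pixels are square), "cx", "cy" (the principal point, pixels), "extrinsics" (4x4, takes a point from camera to world coordinates). Camera axes: x right, y down, z forward; pixel columns grow to the right and rows downward; lengths in m; the calibration is good to about 2 mm. A picture is of the moment at which its call begins.
- ctrl.hand_in(): hands the job in, once; it reports no verdict.
The state is a dict: "time_s": time; "qpos": joint angles; "joint_vel": joint speeds; "tau": joint torques, N m; "ee_pos": TCP position; "eef_rot": TCP orientation; "force": force on the tool from outside, world axes, zero at the start; "moment": the same for the moment, N m; "grip_width": finger opening in m.
Only numpy, scipy, OpenCV 4.12 (cv2) and the standard library are available. Lean on these libraries where they do the work, as an engineer would, in place of code of your own. Each camera call takes 0.05 s, during which the arm holds its last target.

## Working session

There is one attempt and no reset: what is moved stays moved. The work goes in short steps, Python scripts to look and compute and a shell command to move; the robot and the scene stay as the last step left them, time stands still between calls to the robot, and variables do not carry over. Pictures are saved under pics/ and viewed, and the job is handed in when it is done.

```bash
mkdir -p pics; cat > h.py <<'E'
import numpy as np, cv2
from station import telemetry, vision, ctrl
def cam(n):
    c=vision.camera(n); np.savez(''+n+'.npz',**c); return c
def load(n): return dict(np.load(''+n+'.npz'))
def K(c):
    h=c['img'].shape[0]; f=h/2/np.tan(np.radians(float(c['vertical_fov']))/2); return f,float(c['cx']),float(c['cy'])
def px(c,u,v,z=None):
    f,cx,cy=K(c); r=np.array([(u-cx)/f,(v-cy)/f,1]); T=c['extrinsics']
    if z is None:
        d=np.median(c['depth'][int(v)-1:int(v)+2,int(u)-1:int(u)+2]); 
    else:
        w=T[:3,:3]@r; d=(z-T[2,3])/w[2]
    return T[:3,:3]@(r*d)+T[:3,3]
def proj(c,p):
    f,cx,cy=K(c);T=c['extrinsics']; q=T[:3,:3].T@(np.array(p)-T[:3,3]); return q[0]/q[2]*f+cx,q[1]/q[2]*f+cy
def save(c,name,box=None,s=1):
    im=c['img'][:,:,::-1]
    if box: u0,v0,u1,v1=box; im=im[v0:v1,u0:u1]
    if s!=1: im=cv2.resize(im,None,fx=s,fy=s,interpolation=cv2.INTER_CUBIC)
    cv2.imwrite('pics/'+name+'.png',im)
E
python3 - <<'E'
from h import *
print(telemetry.get_obs())
for n in('top','side'):
    c=cam(n); save(c,n+'0'); print(n,c['extrinsics'].round(3),K(c))
E
```

```text
{'time_s': 0.0, 'qpos': array([ 1.05940305e+00,  3.00493181e-01,  1.52158817e+00, -4.04169123e-06,
        1.32070116e+00, -6.65904944e-02]), 'joint_vel': array([ 0.00018653,  0.00056354,  0.00110766, -0.00011449, -0.00127808,
        0.00013673]), 'tau': array([ 1.44256461e-03, -5.31813705e+01, -3.52733195e+01,  7.09385751e-02,
        2.44765927e-02, -6.71930684e-05]), 'ee_pos': array([0.23652011, 0.49624659, 0.20177123]), 'eef_rot': array([-3.14040518e+00, -7.52681246e-05,  2.69679083e+00]), 'force': array([ 0.87224896,  0.18008178, -0.56395383]), 'moment': array([-0.01074145, -0.04514425, -0.00552883]), 'grip_width': 0.09420668775285981}
top [[-0.125 -0.971  0.203  0.356]
 [-0.992  0.123 -0.026  0.038]
 [ 0.    -0.205 -0.979  0.897]
 [ 0.     0.     0.     1.   ]] (np.float64(431.6499922283531), 277.23442623017723, 204.25108287967612)
side [[-0.975 -0.113  0.193  0.36 ]
 [-0.223  0.398 -0.89   0.776]
 [ 0.024 -0.91  -0.413  0.439]
 [ 0.     0.     0.     1.   ]] (np.float64(525.7267979423373), 279.985718732352, 212.88828616963968)
```

View pics/top0.png

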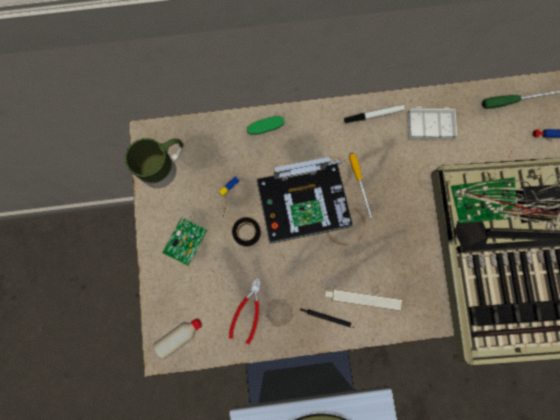

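View pics/side0.png

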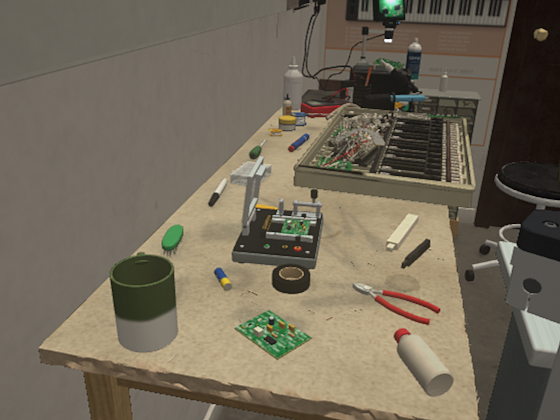

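The top picture shows the fixture at about (305,203), with the tape at (246,231), the battery at (230,186) and the yellow screwdriver at (357,180). The lid stands at the far side, around (303,168). I'll zoom in.

```bash
python3 - <<'E'
from h import *
c=load('top'); save(c,'t1',(240,145,390,255),5.3)
c=load('side'); save(c,'s1',(220,145,340,275),4.5)
E
```

```text
(no output)
```

View pics/t1.png

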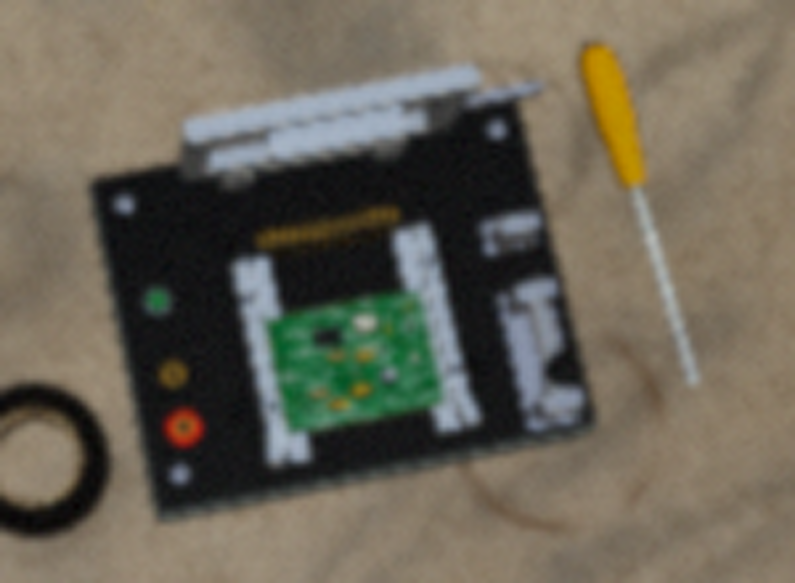

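View pics/s1.png

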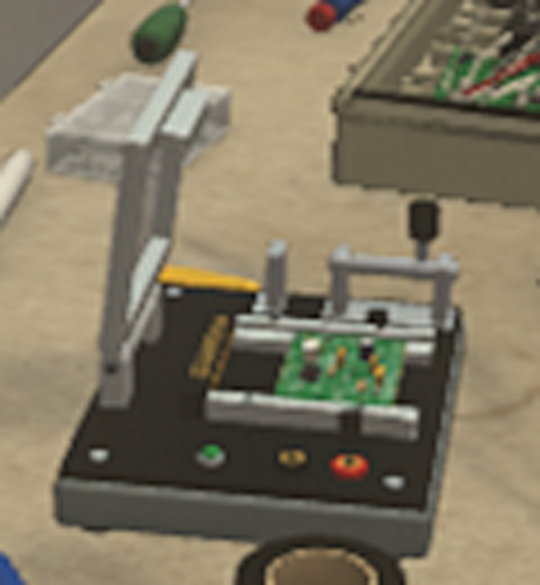

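```bash
python3 - <<'E'
from h import *
c=load('top')
def w(a,b,z): return px(c,240+a/5.3,145+b/5.3,z)
P=[w(95,183,.028),w(158,516,.028),w(593,425,.028),w(520,95,.028)]
L=[(62,88),(-77,88),(-77,-88),(62,-88)]
L=np.array(L)/1000;P=np.array(P)[:,:2]
print(P.round(4))
lc=L-L.mean(0);pc=P-P.mean(0)
th=np.arctan2((lc[:,0]*pc[:,1]-lc[:,1]*pc[:,0]).sum(),(lc*pc).sum());R=np.array([[np.cos(th),-np.sin(th)],[np.sin(th),np.cos(th)]])
t=P.mean(0)-R@L.mean(0);print('th',th,'t',t, 'res',((L@R.T+t)-P).round(4).tolist())
B=np.array([w(268,320,.036),w(420,292,.036),w(442,402,.036),w(293,432,.036)])[:,:2]
print('board local',((B-t)@R).round(4).tolist(), ((B.mean(0)-t)@R))
# knob candidates etc in side
cs=load('side')
def s(a,b,z=None): return px(cs,220+a/4.5,145+b/4.5,z)
def loc(p): return np.r_[(p[:2]-t)@R,p[2]].round(4)
for n,a,b in[('knobtop',424,203),('knobmid',424,222),('lidtopL',130,130),('lidtopR',188,60),('lidlow',112,370),('frameL',125,200),('boardNL',395,395),('boardFL',280,392),('deckNL',425,510)]:
    print(n,loc(s(a,b)))
print('strip', loc(w(258,243,.04)),loc(w(400,215,.04)))
print('lid top edge top cam',loc(w(190,125,.14)),loc(w(478,72,.14)),loc(w(190,125,None)),loc(w(330,97,None)))
print('depth deck',loc(w(180,250,None)))
E
```

```text
[[ 0.5933  0.0486]
 [ 0.4599  0.04  ]
 [ 0.4738 -0.1301]
 [ 0.608  -0.1226]]
th 0.07450473518678287 t [ 0.54123585 -0.0404882 ] res [[0.0032, 0.0033], [-0.002, 0.0016], [-0.0028, -0.0039], [0.0016, -0.001]]
board local [[-0.0103, 0.0302], [-0.0112, -0.0295], [-0.0548, -0.0283], [-0.0548, 0.0298]] [-0.03277728  0.00052324]
knobtop [-0.0567 -0.065   0.0815]
knobmid [-0.0572 -0.0635  0.0738]
lidtopL [ 0.1069 -0.2668  0.0276]
lidtopR [ 0.0363 -0.0377  0.1445]
lidlow [0.0507 0.038  0.0449]
frameL [0.0421 0.0545 0.1215]
boardNL [-0.0555  0.0179  0.0349]
boardFL [-0.0127  0.0301  0.0379]
deckNL [-0.0737  0.0859  0.0241]
strip [0.0193 0.028  0.04  ] [ 0.0193 -0.028   0.04  ]
lid top edge top cam [0.0417 0.0499 0.14  ] [ 0.0406 -0.0514  0.14  ] [0.0422 0.0498 0.1383] [0.0414 0.0008 0.1418]
depth deck [0.0256 0.0575 0.027 ]
```

```bash
cat >> h.py <<'E'
TH=0.078; T0=np.array([0.5412,-0.0412])
RF=np.array([[np.cos(TH),-np.sin(TH)],[np.sin(TH),np.cos(TH)]])
from scipy.spatial.transform import Rotation as Ro
def loc(p): p=np.asarray(p); return np.r_[(p[:2]-T0)@RF,p[2]]
def st():
    o=telemetry.get_obs(); p=loc(o['ee_pos']); f=o['force']
    print('t',round(o['time_s'],2),'tip local mm',(1e3*p-[0,0,19]).round(1),'yawerr deg(tool z twist)',-np.degrees(TH+np.pi-o['eef_rot'][2]).round(2),'F loc',np.r_[f[:2]@RF,f[2]].round(1),'w',round(o['grip_width'],4),'q6',o['qpos'][5].round(2)); return o
def rel(x,y,ztip):
    "mm fixture frame finger centre, tip height"
    o=st(); w=np.r_[T0+RF@np.array([x,y])/1e3,(ztip+19)/1e3]
    print('units',(Ro.from_euler('xyz',o['eef_rot']).inv().apply(w-o['ee_pos'])/.05).round(3))
E
python3 -c "
from h import *
rel(-95,0,165)"
```

```text
t 0.1 tip local mm [-261.8  559.6  182.8] yawerr deg(tool z twist) -29.96 F loc [-0.1  0.7  0.8] w 0.0942 q6 -0.07
units [-8.479 -8.03   0.365]
```

```bash
python3 -m creep '[[[-0.7,-0.67,0],-0.35,0],[[-1.4,-1.34,0],-0.7,0],[[-2.1,-2.0,0],-1.1,0],[[-2.8,-2.7,0],-1.4,0],[[-3.5,-3.3,0],-1.75,0],[[-4.2,-4.0,0.05],-2.1,0],[[-4.9,-4.7,0.1],-2.4,0],[[-5.6,-5.3,0.15],-2.8,0],[[-6.3,-6.0,0.2],-3.1,0],[[-7.0,-6.7,0.25],-3.4,0],[[-7.7,-7.3,0.3],-3.7,0],[[-8.2,-7.8,0.36],-3.74,0]]' 20; python3 -c "
from h import *
rel(-95,0,165)"
```

```text
time_s: 1.3
ee_pos: [0.4394, -0.0345, 0.1842]
eef_rot: [-3.142, 0.0, -3.064]
force: [0.1, 0.9, 0.1]
grip_width: 0.0021
t 1.3 tip local mm [-100.9   14.7  165.2] yawerr deg(tool z twist) -360.02 F loc [0.2 0.9 0.1] w 0.0021 q6 -1.81
units [-0.119 -0.293  0.003]
```

```bash
python3 -m creep '[[[-0.08,-0.29,0.5],0,0],[[-0.08,-0.29,1.2],0,0],[[-0.08,-0.29,2.0],0,0],[[-0.08,-0.29,2.4],0,0],[[-0.08,-0.29,2.4],0,0]]'; python3 - <<'E'
from h import *
st()
c=cam('side'); save(c,'s2',(220,125,360,275),4)
c=cam('top'); save(c,'t2',(240,145,390,265),5)
E
```

```text
time_s: 1.8
ee_pos: [0.4424, -0.0459, 0.062]
eef_rot: [3.14, -0.005, -3.064]
force: [0.1, 0.2, 0.8]
grip_width: 0.0007
t 1.8 tip local mm [-98.9   3.   43. ] yawerr deg(tool z twist) -360.05 F loc [0.1 0.2 0.8] w 0.0007 q6 -1.83
```

View pics/s2.png

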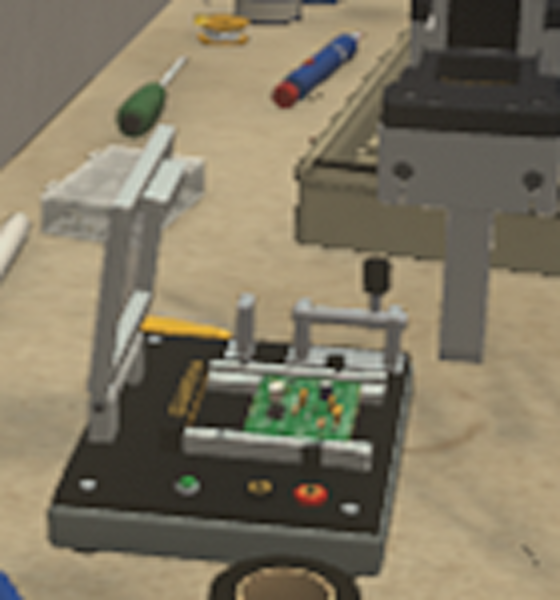

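View pics/t2.png

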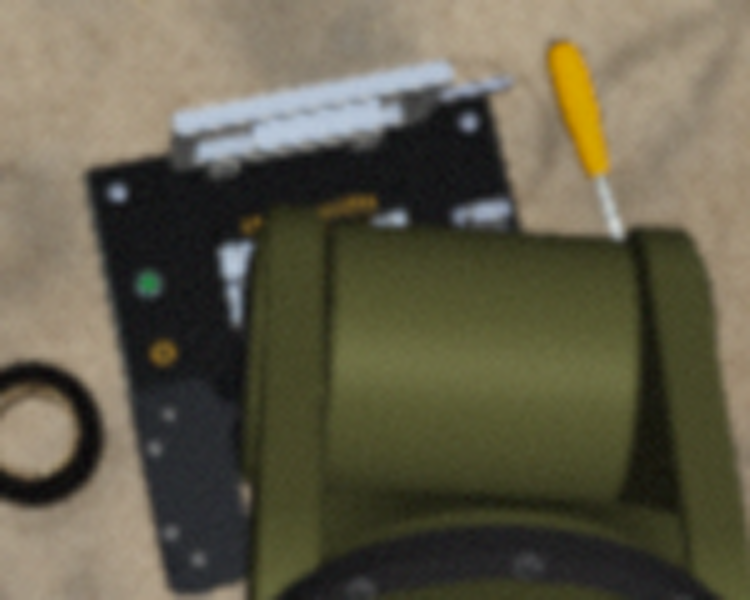

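```bash
python3 - <<'E'
from h import *
c=load('side')
for x in(-91,-107):
    w=np.r_[T0+RF@np.array([x,15.5])/1e3,.043]; u,v=proj(c,w); print((u-220)*4,(v-125)*4)
def s(a,b,z=None): return px(c,220+a/4,145-20+b/4,z)
for n,a,b,z in[('bFL',247,432,.036),('bNL',355,438,.036),('bNR',357,385,.036),('ledgeNL',370,452,.0375),('ledgeFL',187,430,.0375),('knobtop',376,262,.08),('deckNL',380,556,.028),('ledgeNR',385,375,.0375)]: print(n,(1e3*loc(s(a,b,z))).round(1))
rel(-85,0,32)
E
```

```text
435.65119173732364 417.9647738434404
473.09752856463456 421.16560977724157
bFL [-11.7  30.5  36. ]
bNL [-57.8  27.3  36. ]
bNR [-53.5 -25.8  36. ]
ledgeNL [-65.5  42.1  37.5]
ledgeFL [13.4 36.5 37.5]
knobtop [-56.3 -65.8  80. ]
deckNL [-76.2 111.8  28. ]
ledgeNR [-65.2 -35.6  37.5]
t 1.9 tip local mm [-97.    2.6  45.9] yawerr deg(tool z twist) -360.03 F loc [ 0.4 -0.8  0.9] w 0.0002 q6 -1.83
units [-0.24  -0.052  0.279]
```

```bash
python3 - <<'E'
from h import *
c=load('side'); save(c,'s3',(300,150,370,250),6)
print((1e3*loc(px(c,335,205))).round(1),[(v,(1e3*loc(px(c,336,v))).round(0).tolist()) for v in range(165,235,5)])
E
```

```text
[-98.3  15.1  89.3] [(165, [-97.0, 83.0, 183.0]), (170, [-98.0, 83.0, 175.0]), (175, [-98.0, 83.0, 167.0]), (180, [-97.0, 16.0, 134.0]), (185, [-98.0, 15.0, 125.0]), (190, [-98.0, 14.0, 116.0]), (195, [-99.0, 14.0, 107.0]), (200, [-99.0, 14.0, 98.0]), (205, [-100.0, 15.0, 89.0]), (210, [-101.0, 14.0, 80.0]), (215, [-98.0, -133.0, 4.0]), (220, [-99.0, -114.0, 2.0]), (225, [-101.0, -90.0, 2.0]), (230, [-102.0, -68.0, 2.0])]
```

View pics/s3.png

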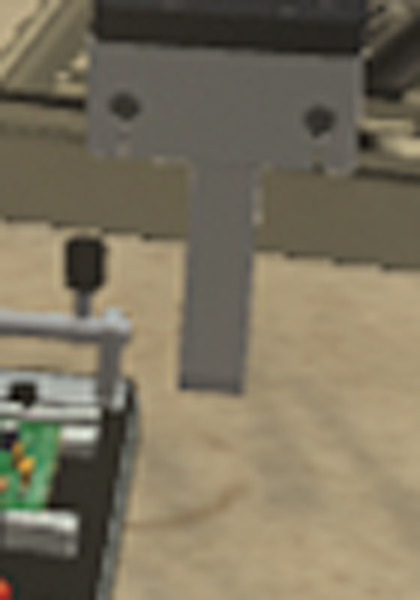

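```bash
python3 - <<'E'
from h import *
st()
c=cam('side'); save(c,'s4',(300,150,370,250),6)
print([(v,(1e3*loc(px(c,336,v))).round(0).tolist()) for v in range(170,235,4)])
st()
E
```

```text
t 1.9 tip local mm [-97.    2.6  45.9] yawerr deg(tool z twist) -360.03 F loc [ 0.4 -0.8  0.9] w 0.0002 q6 -1.83
[(170, [-98.0, 83.0, 175.0]), (174, [-98.0, 81.0, 168.0]), (178, [-97.0, 15.0, 137.0]), (182, [-97.0, 15.0, 130.0]), (186, [-98.0, 15.0, 123.0]), (190, [-98.0, 14.0, 116.0]), (194, [-99.0, 14.0, 109.0]), (198, [-99.0, 15.0, 102.0]), (202, [-100.0, 14.0, 94.0]), (206, [-100.0, 14.0, 87.0]), (210, [-101.0, 14.0, 80.0]), (214, [-98.0, -137.0, 5.0]), (218, [-99.0, -121.0, 3.0]), (222, [-100.0, -104.0, 2.0]), (226, [-101.0, -86.0, 2.0]), (230, [-102.0, -67.0, 3.0]), (234, [-102.0, -53.0, 2.0])]
t 1.95 tip local mm [-96.6   2.5  46.5] yawerr deg(tool z twist) -360.03 F loc [ 0.2 -0.4 -0.2] w 0.0004 q6 -1.83
```

View pics/s4.png

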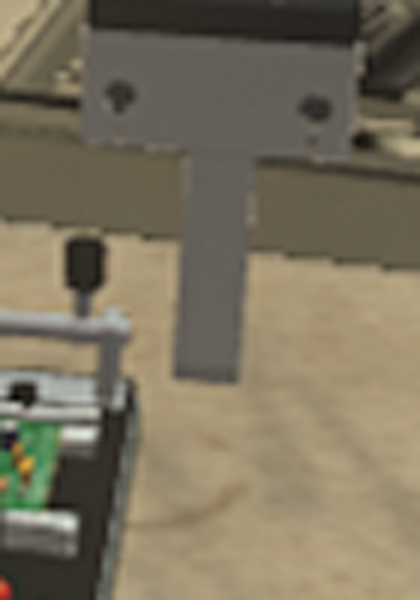

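The reported TCP height and the picture disagree: the side camera puts the tips at z≈73 mm, while the state implies 46 mm. Everything else agrees. Here in front of the box I can lower the tips safely whichever is right, so I'll do that and compare again.

```bash
python3 -m creep '[[[0,-0.04,0.3],0,0],[[0,-0.04,0.6],0,0],[[0,-0.04,0.6],0,0],[[0,-0.04,0.6],0,0],[[0,-0.04,0.6],0,0]]'; python3 - <<'E'
from h import *
st()
c=cam('side'); save(c,'s5',(290,150,380,250),6)
print([(v,(1e3*loc(px(c,336,v))).round(0).tolist()) for v in range(194,240,3)])
st()
E
```

```text
time_s: 2.45
ee_pos: [0.4449, -0.0482, 0.0356]
eef_rot: [-3.141, 0.002, -3.064]
force: [-0.6, 0.8, 0.7]
grip_width: 0.0006
t 2.45 tip local mm [-96.5   0.5  16.6] yawerr deg(tool z twist) -360.03 F loc [-0.6  0.9  0.7] w 0.0006 q6 -1.84
[(194, [-99.0, 13.0, 108.0]), (197, [-99.0, 12.0, 103.0]), (200, [-99.0, 12.0, 97.0]), (203, [-100.0, 14.0, 93.0]), (206, [-100.0, 11.0, 86.0]), (209, [-100.0, 13.0, 81.0]), (212, [-101.0, 12.0, 75.0]), (215, [-101.0, 13.0, 70.0]), (218, [-102.0, 11.0, 64.0]), (221, [-102.0, 12.0, 59.0]), (224, [-102.0, 13.0, 53.0]), (227, [-103.0, 7.0, 45.0]), (230, [-102.0, -68.0, 3.0]), (233, [-102.0, -55.0, 3.0]), (236, [-103.0, -42.0, 3.0]), (239, [-104.0, -33.0, 1.0])]
t 2.5 tip local mm [-96.6   0.5  16.4] yawerr deg(tool z twist) -360.03 F loc [-0.9 -0.6  0.5] w 0.0004 q6 -1.84
```

View pics/s5.png

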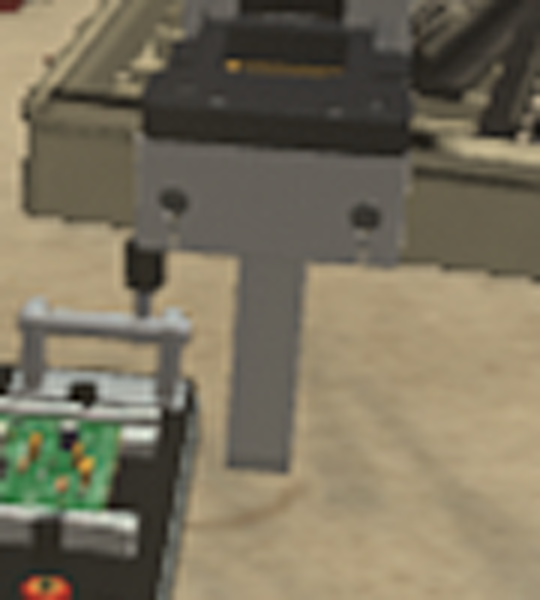

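```bash
python3 -m creep '[[[0,0,0.13],0,0],[[0,0,0.26],0,0],[[0,0,0.26],0,0],[[0,0,0.26],0,0]]'; python3 - <<'E'
from h import *
st()
c=cam('side'); save(c,'s6',(290,150,380,250),6)
print([(v,(1e3*loc(px(c,335,v))).round(0).tolist()) for v in range(222,244,2)])
st()
E
```

```text
time_s: 2.9
ee_pos: [0.4441, -0.0481, 0.0211]
eef_rot: [3.141, -0.001, -3.064]
force: [0.9, -0.8, 0.4]
grip_width: 0.0
t 2.9 tip local mm [-97.4   0.7   2.1] yawerr deg(tool z twist) -360.04 F loc [ 0.9 -0.9  0.4] w 0.0 q6 -1.84
[(222, [-100.0, 12.0, 56.0]), (224, [-101.0, 12.0, 53.0]), (226, [-101.0, 13.0, 49.0]), (228, [-101.0, 12.0, 45.0]), (230, [-101.0, 11.0, 41.0]), (232, [-102.0, 12.0, 37.0]), (234, [-102.0, 7.0, 31.0]), (236, [-101.0, -40.0, 4.0]), (238, [-102.0, -35.0, 2.0]), (240, [-102.0, -29.0, 1.0]), (242, [-102.0, -21.0, 1.0])]
t 2.95 tip local mm [-97.3   0.6   2.3] yawerr deg(tool z twist) -360.03 F loc [-0.1  0.1  1.3] w 0.0006 q6 -1.84
```

View pics/s6.png

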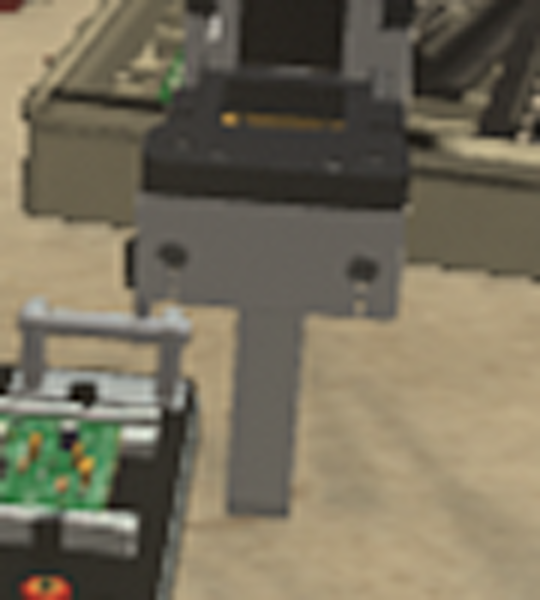

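```bash
python3 -m creep '[[[0,0,-0.03],0,0],[[-0.1,0,-0.03],0,0],[[-0.2,0,-0.03],0,0],[[-0.3,0,-0.03],0,0],[[-0.4,0,-0.03],0,0],[[-0.5,0,-0.03],0,0],[[-0.5,0,-0.03],0,0]]'; python3 - <<'E'
from h import *
st()
c=cam('side'); save(c,'s7',(270,150,360,250),6)
st()
E
```

```text
time_s: 3.65
ee_pos: [0.4608, -0.0466, 0.0216]
eef_rot: [3.14, -0.022, -3.063]
force: [-61.9, -11.2, 48.2]
grip_width: 0.0004
t 3.65 tip local mm [-80.6   0.9   2.6] yawerr deg(tool z twist) -359.97 F loc [-62.6  -6.3  48.2] w 0.0004 q6 -1.82
t 3.7 tip local mm [-80.6   0.9   2.6] yawerr deg(tool z twist) -359.97 F loc [-62.4  -6.1  47. ] w 0.0006 q6 -1.82
```

View pics/s7.png

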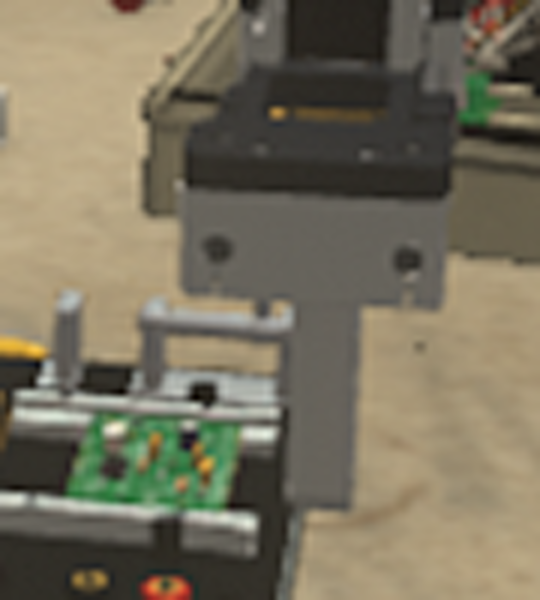

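```bash
python3 -m creep '[[[0.3,0,0],0,0],[[0.5,0,0],0,0],[[0.5,0,0],0,0]]'; python3 - <<'E'
from h import *
st()
c=load('side')
for p in [(-77,12.5,28),(-77,12.5,0),(-77,-12.5,28),(-77,88,28),(-77,88,0),(-72,12.5,2.6),(-72,12.5,28)]:
    u,v=proj(c,np.r_[T0+RF@np.array(p[:2])/1e3,p[2]/1e3]);print(p,round((u-270)*6),round((v-150)*6))
save(c,'s7w',(220,120,360,280),3.7)
c=cam('top');save(c,'t8',(240,145,390,285),4)
E
```

```text
time_s: 4.0
ee_pos: [0.4439, -0.0481, 0.0229]
eef_rot: [3.142, 0.0, -3.064]
force: [0.4, 0.2, 0.2]
grip_width: 0.0007
t 4.0 tip local mm [-97.6   0.7   3.9] yawerr deg(tool z twist) -360.05 F loc [0.4 0.1 0.2] w 0.0007 q6 -1.84
(-77, 12.5, 28) 302 515
(-77, 12.5, 0) 297 600
(-77, -12.5, 28) 309 477
(-77, 88, 28) 281 640
(-77, 88, 0) 275 731
(-72, 12.5, 2.6) 281 591
(-72, 12.5, 28) 285 513
```

View pics/s7w.png

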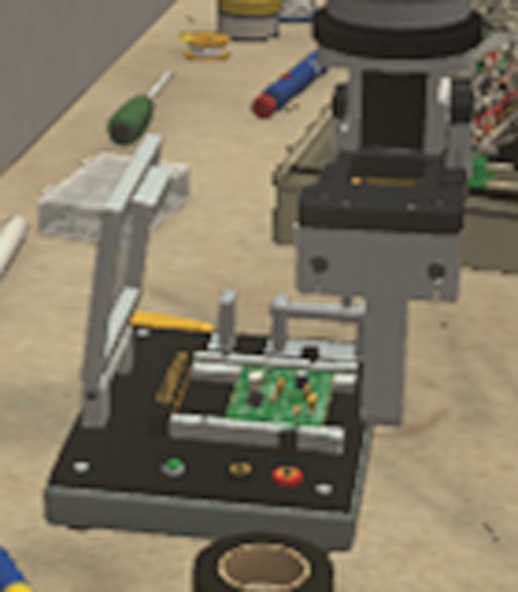

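View pics/t8.png

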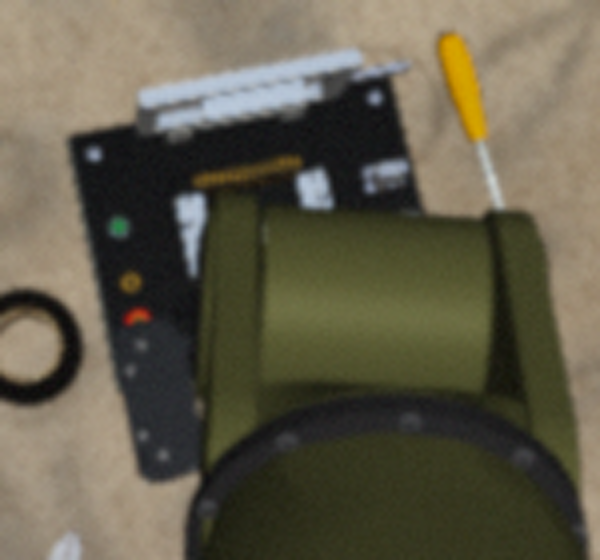

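The finger hit something with about 62 N at reported x≈-81. I've backed off. The picture puts the tip almost level with the deck edge, so this doesn't settle which height is right. I'll test it gently with the tips 12 mm higher.

```bash
python3 -m creep '[[[0,0,-0.25],0,0],[[0,0,-0.25],0,0],[[-0.1,0,-0.25],0,0],[[-0.2,0,-0.25],0,0],[[-0.25,0,-0.25],0,0],[[-0.3,0,-0.25],0,0],[[-0.3,0,-0.25],0,0]]'; python3 -c "
from h import *
st()"
```

```text
time_s: 4.75
ee_pos: [0.4594, -0.0469, 0.0352]
eef_rot: [3.142, -0.0, -3.064]
force: [-0.5, -0.3, -0.5]
grip_width: 0.0003
t 4.75 tip local mm [-82.    0.6  16.2] yawerr deg(tool z twist) -360.03 F loc [-0.5 -0.3 -0.5] w 0.0003 q6 -1.83
```

```bash
python3 -m creep '[[[-0.05,0,0],0,0],[[-0.1,0,0],0,0],[[-0.1,0,0],0,0]]'; python3 - <<'E'
from h import *
st()
c=cam('side'); save(c,'s9',(260,150,350,250),6)
E
```

```text
time_s: 5.05
ee_pos: [0.4644, -0.0466, 0.0354]
eef_rot: [-3.142, 0.0, -3.064]
force: [-0.8, 0.8, -0.3]
grip_width: 0.0008
t 5.05 tip local mm [-76.9   0.6  16.4] yawerr deg(tool z twist) -360.03 F loc [-0.7  0.8 -0.3] w 0.0008 q6 -1.83
```

View pics/s9.png

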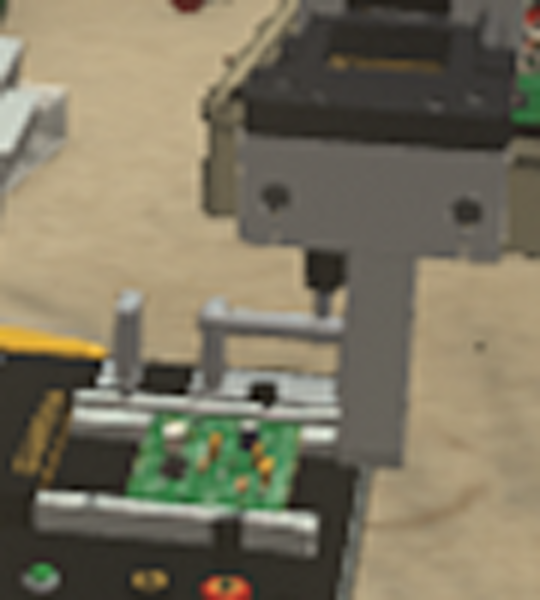

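Nothing was touched at reported tip z=16, below the deck height, so the reported z really reads about 25 mm too low and the camera is right. I'll calibrate by touching the deck gently.

```bash
python3 -m creep '[[[-0.05,0,0.05],0,0],[[-0.1,0,0.1],0,0],[[-0.1,0,0.15],0,0],[[-0.1,0,0.17],0,0],[[-0.1,0,0.17],0,0]]'; python3 -c "
from h import *
st()";python3 -m creep '[[[0,0,0.02],0,0],[[0,0,0.03],0,0],[[0,0,0.03],0,0]]'; python3 -c "
from h import *
st()"
```

```text
time_s: 5.6
ee_pos: [0.4689, -0.0462, 0.0266]
eef_rot: [3.141, -0.001, -3.064]
force: [-0.2, -0.4, 0.7]
grip_width: 0.0001
t 5.6 tip local mm [-72.4   0.7   7.6] yawerr deg(tool z twist) -360.03 F loc [-0.2 -0.4  0.7] w 0.0001 q6 -1.82
time_s: 5.9
ee_pos: [0.4691, -0.0462, 0.0253]
eef_rot: [3.142, -0.0, -3.064]
force: [0.8, 0.1, -0.4]
grip_width: 0.0005
t 5.9 tip local mm [-72.3   0.6   6.3] yawerr deg(tool z twist) -360.04 F loc [ 0.8  0.1 -0.4] w 0.0005 q6 -1.82
```

```bash
python3 -m creep '[[[0,0,0.02],0,0],[[0,0,0.03],0,0],[[0,0,0.03],0,0]]'; python3 -c "
from h import *
st()";python3 -m creep '[[[0,0,0.02],0,0],[[0,0,0.03],0,0],[[0,0,0.03],0,0]]'; python3 -c "
from h import *
st()"
```

```text
time_s: 6.2
ee_pos: [0.4694, -0.0462, 0.025]
eef_rot: [-3.141, 0.0, -3.064]
force: [-7.1, 1.5, 19.0]
grip_width: 0.0005
t 6.2 tip local mm [-72.    0.6   6. ] yawerr deg(tool z twist) -360.03 F loc [-7.  2. 19.] w 0.0005 q6 -1.82
time_s: 6.5
ee_pos: [0.4695, -0.0462, 0.0247]
eef_rot: [-3.141, 0.001, -3.064]
force: [-16.6, 2.1, 39.4]
grip_width: 0.0007
t 6.5 tip local mm [-71.9   0.6   5.7] yawerr deg(tool z twist) -360.02 F loc [-16.4   3.4  39.4] w 0.0007 q6 -1.82
```

```bash
python3 -m creep '[[[0,0,-0.1],0,0],[[0,0,-0.1],0,0],[[-0.05,0,-0.1],0,0],[[-0.1,0,-0.1],0,0],[[-0.15,0,-0.1],0,0],[[-0.2,0,-0.1],0,0],[[-0.25,0,-0.1],0,0],[[-0.25,0,-0.1],0,0]]'; python3 - <<'E'
from h import *
st()
c=cam('side'); save(c,'s10',(260,150,350,250),6)
E
```

```text
time_s: 7.3
ee_pos: [0.4819, -0.0452, 0.0273]
eef_rot: [-3.142, 0.0, -3.064]
force: [-1.2, -0.9, -0.3]
grip_width: 0.0002
t 7.3 tip local mm [-59.5   0.6   8.3] yawerr deg(tool z twist) -360.03 F loc [-1.3 -0.8 -0.3] w 0.0002 q6 -1.82
```

View pics/s10.png

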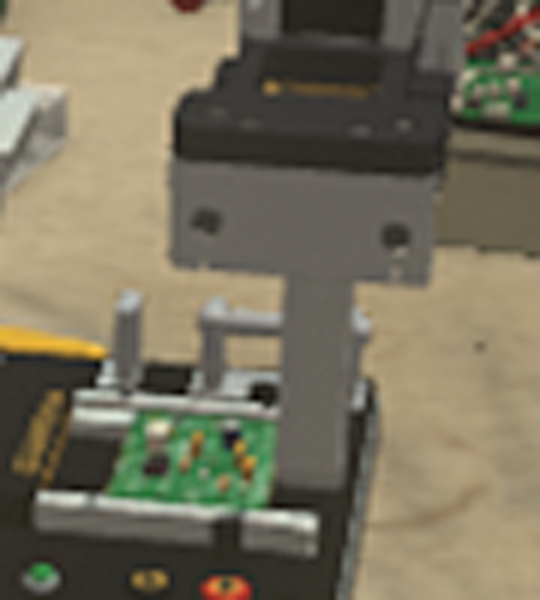

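The board is moving: its far edge went from u≈128 to u≈108 in the crop. I'll keep pushing.

```bash
python3 -m creep '[[[-0.04,0,0],0,0],[[-0.08,0,0],0,0],[[-0.12,0,0],0,0],[[-0.16,0,0],0,0],[[-0.2,0,0],0,0],[[-0.2,0,0],0,0]]'; python3 -c "
from h import *
st()";python3 -m creep '[[[-0.02,0,0],0,0],[[-0.04,0,0],0,0],[[-0.04,0,0],0,0]]'; python3 - <<'E'
from h import *
st()
c=cam('side'); save(c,'s11',(240,150,330,250),6)
E
```

```text
time_s: 7.95
ee_pos: [0.4918, -0.0444, 0.0273]
eef_rot: [-3.142, 0.0, -3.064]
force: [0.1, -0.6, 0.1]
grip_width: 0.0006
t 7.95 tip local mm [-49.5   0.6   8.3] yawerr deg(tool z twist) -360.03 F loc [ 0.1 -0.6  0.1] w 0.0006 q6 -1.81
time_s: 8.25
ee_pos: [0.4937, -0.0443, 0.0274]
eef_rot: [-3.142, 0.0, -3.064]
force: [0.4, -0.3, 0.3]
grip_width: 0.0003
t 8.25 tip local mm [-47.6   0.6   8.4] yawerr deg(tool z twist) -360.03 F loc [ 0.4 -0.3  0.3] w 0.0003 q6 -1.81
```

View pics/s11.png

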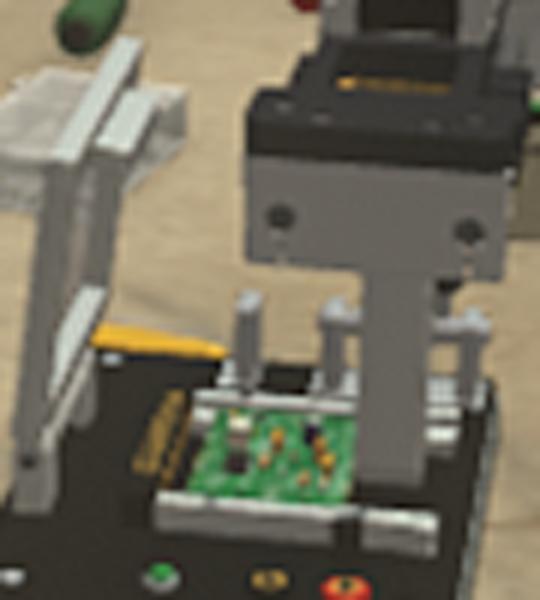

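```bash
for i in 1; do python3 -m creep '[[[-0.02,0,0],0,0],[[-0.04,0,0],0,0],[[-0.06,0,0],0,0],[[-0.06,0,0],0,0]]'; done; python3 -c "
from h import *
st()";python3 -m creep '[[[-0.02,0,0],0,0],[[-0.04,0,0],0,0],[[-0.04,0,0],0,0]]'; python3 -c "
from h import *
st()"
```

```text
time_s: 8.7
ee_pos: [0.4967, -0.0441, 0.0274]
eef_rot: [-3.142, 0.0, -3.064]
force: [-0.8, -0.0, -0.1]
grip_width: 0.0007
t 8.7 tip local mm [-44.6   0.6   8.4] yawerr deg(tool z twist) -360.03 F loc [-0.8  0.  -0.1] w 0.0007 q6 -1.81
time_s: 9.0
ee_pos: [0.4987, -0.0439, 0.0274]
eef_rot: [-3.142, 0.0, -3.064]
force: [0.0, 0.1, -0.1]
grip_width: 0.0005
t 9.0 tip local mm [-42.6   0.6   8.4] yawerr deg(tool z twist) -360.03 F loc [ 0.   0.1 -0.1] w 0.0005 q6 -1.81
```

```bash
python3 -m creep '[[[-0.02,0,0],0,0],[[-0.03,0,0],0,0],[[-0.03,0,0],0,0]]'; python3 -c "
from h import *
st()";python3 -m creep '[[[-0.02,0,0],0,0],[[-0.03,0,0],0,0],[[-0.03,0,0],0,0]]'; python3 - <<'E'
from h import *
st()
c=cam('side'); save(c,'s12',(240,150,330,250),6)
E
```

```text
time_s: 9.3
ee_pos: [0.5001, -0.0438, 0.0274]
eef_rot: [-3.142, 0.0, -3.064]
force: [-0.5, -1.0, 0.1]
grip_width: 0.0006
t 9.3 tip local mm [-41.1   0.6   8.4] yawerr deg(tool z twist) -360.03 F loc [-0.5 -1.   0.1] w 0.0006 q6 -1.81
time_s: 9.6
ee_pos: [0.5012, -0.0437, 0.0273]
eef_rot: [3.142, -0.001, -3.064]
force: [-3.8, 0.2, 1.5]
grip_width: 0.0006
t 9.6 tip local mm [-40.1   0.6   8.3] yawerr deg(tool z twist) -360.03 F loc [-3.8  0.5  1.5] w 0.0006 q6 -1.81
```

View pics/s12.png

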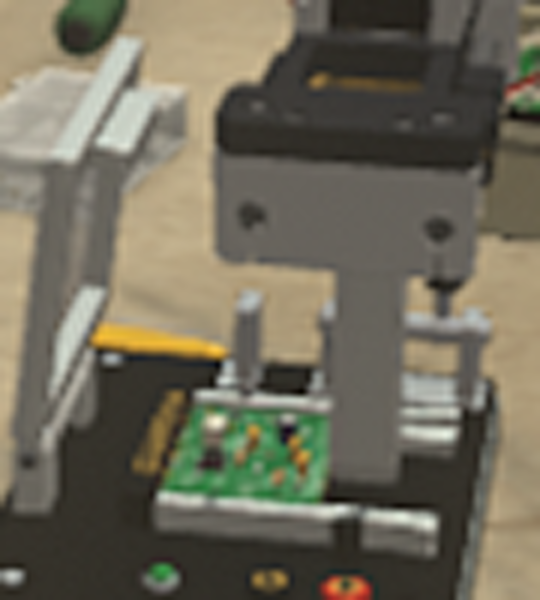

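```bash
python3 -m creep '[[[-0.015,0,0],0,0],[[-0.015,0,0],0,0],[[-0.015,0,0],0,0]]'; python3 -c "
from h import *
st()";python3 -m creep '[[[0.1,0,0],0,0],[[0.3,0,0],0,0],[[0.5,0,0],0,0],[[0.7,0,-0.5],0,0],[[0.9,0,-1.2],0,0],[[0.9,0,-2.2],0,0],[[0.9,0,-3.2],0,0],[[0.9,0,-3.6],0,0],[[0.9,0,-3.6],0,0]]'; python3 - <<'E'
from h import *
st()
c=cam('side'); save(c,'s13',(220,145,340,275),4.5)
c=cam('top'); save(c,'t13',(240,145,390,255),5.3)
E
```

```text
time_s: 9.95
ee_pos: [0.5014, -0.0437, 0.0272]
eef_rot: [3.141, -0.002, -3.064]
force: [-9.7, -1.3, 5.2]
grip_width: 0.0003
t 9.95 tip local mm [-39.9   0.7   8.2] yawerr deg(tool z twist) -360.03 F loc [-9.7 -0.5  5.2] w 0.0003 q6 -1.81
time_s: 10.85
ee_pos: [0.458, -0.0473, 0.2102]
eef_rot: [-3.14, 0.006, -3.064]
force: [-0.1, 0.7, -0.5]
grip_width: 0.0005
t 10.85 tip local mm [-83.4   0.4 191.2] yawerr deg(tool z twist) -360.04 F loc [-0.1  0.7 -0.5] w 0.0005 q6 -1.83
```

View pics/s13.png

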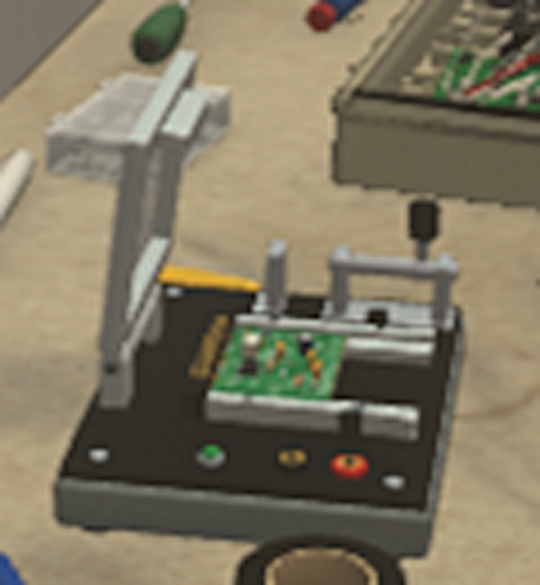

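View pics/t13.png

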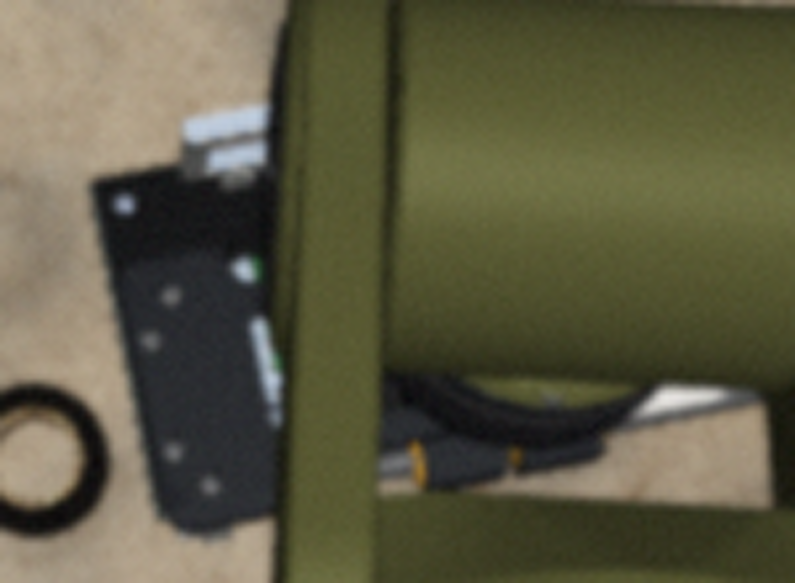

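Board is home: its far edge touches the strip next to the gold pins at (205,345), and the push force rose from about 4 N to 10 N with hardly any movement. Next I'll work out the lid arc.

```bash
python3 - <<'E'
from h import *
rel(78,0,191)
for a in [1.45,1.3,1.15,1,.85,.7,.55,.4,.3,.2,.1,0]:
    r=84;x=50-r*np.cos(a)+4*np.sin(a)+8; z=46+r*np.sin(a)+4*np.cos(a)-22
    print(a,'xc %.1f ztip_rep %.1f'%(x,z), 'units from (78,95):', round((78-x)/50,2), round((95-z)/50,2))
E
```

```text
t 10.95 tip local mm [-84.6   0.7 187.7] yawerr deg(tool z twist) -360.04 F loc [-0.4 -0.3 -1.1] w 0.0 q6 -1.83
units [-3.251 -0.011 -0.067]
1.45 xc 51.8 ztip_rep 107.9 units from (78,95): 0.52 -0.26
1.3 xc 39.4 ztip_rep 106.0 units from (78,95): 0.77 -0.22
1.15 xc 27.3 ztip_rep 102.3 units from (78,95): 1.01 -0.15
1 xc 16.0 ztip_rep 96.8 units from (78,95): 1.24 -0.04
0.85 xc 5.6 ztip_rep 89.7 units from (78,95): 1.45 0.11
0.7 xc -3.7 ztip_rep 81.2 units from (78,95): 1.63 0.28
0.55 xc -11.5 ztip_rep 71.3 units from (78,95): 1.79 0.47
0.4 xc -17.8 ztip_rep 60.4 units from (78,95): 1.92 0.69
0.3 xc -21.1 ztip_rep 52.6 units from (78,95): 1.98 0.85
0.2 xc -23.5 ztip_rep 44.6 units from (78,95): 2.03 1.01
0.1 xc -25.2 ztip_rep 36.4 units from (78,95): 2.06 1.17
0 xc -26.0 ztip_rep 28.0 units from (78,95): 2.08 1.34
```

```bash
python3 -m creep '[[[-0.7,0,0],0,0],[[-1.4,0,0],0,0],[[-2.1,0,0],0,0],[[-2.8,0,0],0,0],[[-3.25,0,0],0,0],[[-3.25,0,0.5],0,0],[[-3.25,0,1.2],0,0],[[-3.25,0,1.6],0,0],[[-3.25,0,1.6],0,0]]'; python3 - <<'E'
from h import *
st()
c=cam('side'); save(c,'s14',(180,85,320,265),3.3)
E
```

```text
time_s: 11.85
ee_pos: [0.6172, -0.0343, 0.1224]
eef_rot: [3.14, -0.008, -3.064]
force: [-0.2, 0.9, -0.3]
grip_width: 0.0003
t 11.85 tip local mm [ 76.3   0.9 103.4] yawerr deg(tool z twist) -360.04 F loc [-0.1  0.9 -0.3] w 0.0003 q6 -1.76
```

View pics/s14.png

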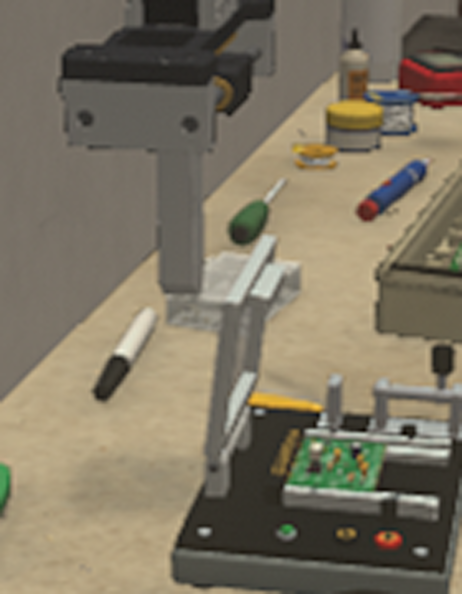

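The finger is behind the lid: tip at (180,292), lid top near (248,275). It should be a bit lower before pushing.

```bash
python3 -m creep '[[[0,0,0.15],0,0],[[0,0,0.3],0,0],[[0.1,0,0.3],0,0],[[0.25,0,0.26],0,0],[[0.4,0,0.2],0,0],[[0.5,0,0.1],0,0],[[0.62,0,0.05],0,0],[[0.75,0,0.05],0,0],[[0.88,0,0.05],0,0],[[1.0,0,0.1],0,0],[[1.0,0,0.1],0,0]]'; python3 - <<'E'
from h import *
st()
c=cam('side'); save(c,'s15',(180,85,320,265),3.3)
E
```

```text
time_s: 13.0
ee_pos: [0.5687, -0.0384, 0.122]
eef_rot: [3.141, -0.001, -3.064]
force: [-0.6, -0.6, -0.0]
grip_width: 0.0004
t 13.0 tip local mm [ 27.7   0.6 103. ] yawerr deg(tool z twist) -360.04 F loc [-0.7 -0.5 -0. ] w 0.0004 q6 -1.78
```

View pics/s15.png

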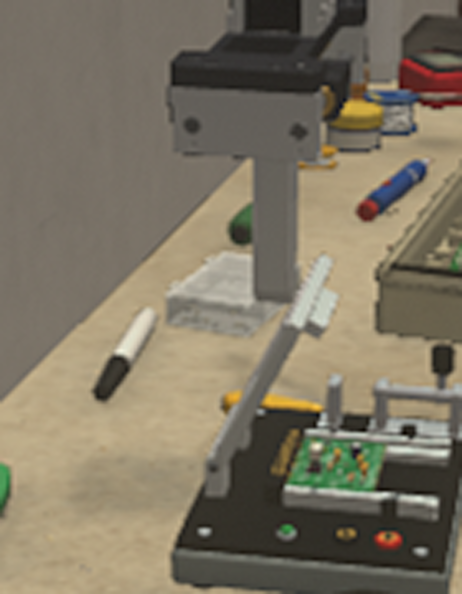

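```bash
python3 -m creep '[[[0.08,0,0.15],0,0],[[0.17,0,0.3],0,0],[[0.3,0,0.41],0,0],[[0.42,0,0.5],0,0],[[0.53,0,0.61],0,0],[[0.64,0,0.73],0,0],[[0.72,0,0.86],0,0],[[0.8,0,1.0],0,0],[[0.8,0,1.0],0,0]]'; python3 - <<'E'
from h import *
st()
c=cam('side'); save(c,'s16',(180,85,320,265),3.3)
E
```

```text
time_s: 13.95
ee_pos: [0.5288, -0.0415, 0.0713]
eef_rot: [3.141, -0.002, -3.064]
force: [-0.4, -0.7, 0.2]
grip_width: 0.0004
t 13.95 tip local mm [-12.4   0.7  52.3] yawerr deg(tool z twist) -360.04 F loc [-0.5 -0.6  0.2] w 0.0004 q6 -1.8
```

View pics/s16.png

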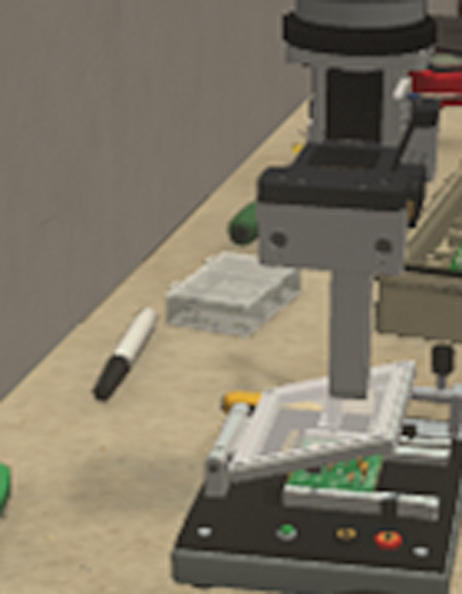

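```bash
python3 -m creep '[[[0.1,0,0.05],0,0],[[0.2,0,0.1],0,0],[[0.3,0,0.2],0,0],[[0.36,0,0.3],0,0],[[0.36,0,0.4],0,0],[[0.36,0,0.4],0,0]]'; python3 - <<'E'
from h import *
st()
c=cam('side'); save(c,'s17',(200,135,320,265),4.5)
E
```

```text
time_s: 14.6
ee_pos: [0.5114, -0.0428, 0.0516]
eef_rot: [3.141, -0.001, -3.064]
force: [0.6, 0.6, -0.4]
grip_width: 0.0004
t 14.6 tip local mm [-29.9   0.7  32.6] yawerr deg(tool z twist) -360.04 F loc [ 0.7  0.6 -0.4] w 0.0004 q6 -1.8
```

View pics/s17.png

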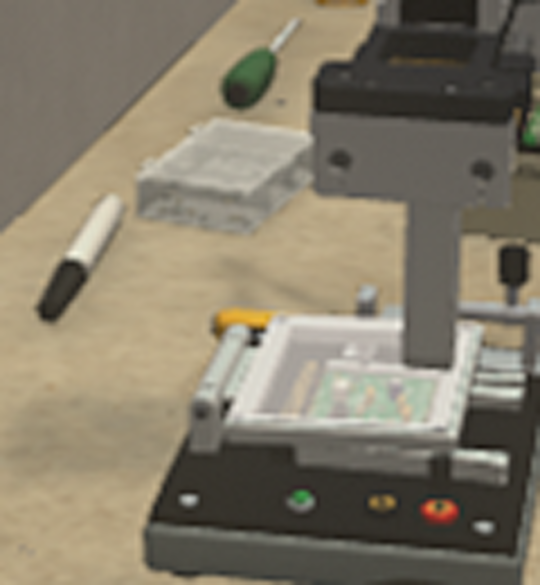

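Nearly shut. I'll press down in small steps until I feel the stop.

```bash
python3 -m creep '[[[0.03,0,0.03],0,0],[[0.06,0,0.06],0,0],[[0.06,0,0.08],0,0],[[0.06,0,0.08],0,0]]'; python3 -c "
from h import *
st()";python3 -m creep '[[[0,0,0.02],0,0],[[0,0,0.04],0,0],[[0,0,0.04],0,0]]'; python3 -c "
from h import *
st()"
```

```text
time_s: 15.05
ee_pos: [0.5087, -0.0431, 0.0482]
eef_rot: [3.142, -0.0, -3.064]
force: [-0.1, -0.1, 0.8]
grip_width: 0.0007
t 15.05 tip local mm [-32.6   0.6  29.2] yawerr deg(tool z twist) -360.04 F loc [-0.1 -0.   0.8] w 0.0007 q6 -1.8
time_s: 15.35
ee_pos: [0.509, -0.0432, 0.0474]
eef_rot: [-3.141, 0.0, -3.064]
force: [-6.1, 1.1, 14.7]
grip_width: 0.0007
t 15.35 tip local mm [-32.3   0.5  28.4] yawerr deg(tool z twist) -360.03 F loc [-6.   1.6 14.7] w 0.0007 q6 -1.8
```

```bash
python3 -m creep '[[[0,0,0.01],0,0],[[0,0,0.01],0,0],[[0,0,0.01],0,0]]'; python3 -c "
from h import *
st()";python3 -m creep '[[[0,0,-0.2],0,0],[[0,0,-0.6],0,0],[[0.3,0,-1.2],0,0],[[0.9,0,-1.2],0,0],[[1.2,0,-1.2],0,0],[[1.2,0,-1.2],0,0]]'; python3 - <<'E'
from h import *
st()
c=cam('side'); save(c,'s18',(220,165,340,275),4.5)
f=lambda u,v:(1e3*loc(px(c,u,v))).round(1)
E
```

```text
time_s: 15.65
ee_pos: [0.509, -0.0432, 0.0473]
eef_rot: [-3.141, 0.001, -3.064]
force: [-7.8, 1.2, 19.1]
grip_width: 0.0003
t 15.65 tip local mm [-32.3   0.6  28.3] yawerr deg(tool z twist) -360.03 F loc [-7.7  1.8 19.1] w 0.0003 q6 -1.8
time_s: 16.25
ee_pos: [0.448, -0.0478, 0.1063]
eef_rot: [-3.141, 0.0, -3.065]
force: [0.0, -0.2, -0.2]
grip_width: 0.0003
t 16.25 tip local mm [-93.4   0.7  87.3] yawerr deg(tool z twist) -360.05 F loc [ 0.  -0.2 -0.2] w 0.0003 q6 -1.84
```

View pics/s18.png

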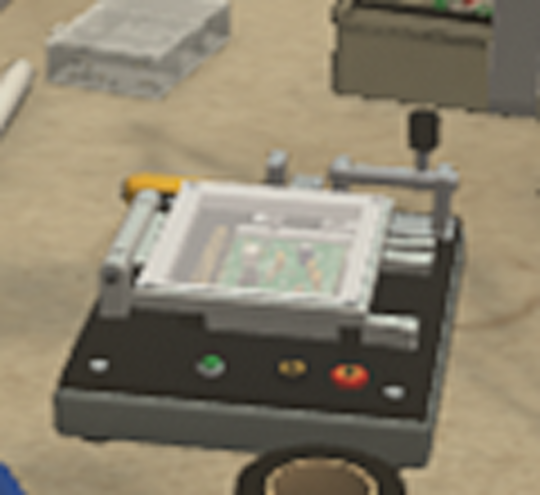

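```bash
python3 - <<'E'
from h import *
c=load('side')
for a,b in[(205,187),(300,192),(385,205),(160,280),(260,290),(355,303),(375,240),(424,130)]: print(a,b,(1e3*loc(px(c,220+a/4.5,165+b/4.5))).round(1))
rel(-93,-70,39)
E
```

```text
205 187 [ 28.8 -39.4  51.8]
300 192 [ -9.7 -43.3  51.2]
385 205 [-44.9 -38.1  50.9]
160 280 [30.8 47.2 51. ]
260 290 [-7.2 48.4 51. ]
355 303 [-43.1  52.2  50.9]
375 240 [-44.5  -4.1  50.9]
424 130 [-57.4 -61.8  75. ]
t 16.3 tip local mm [-92.4   0.5  87.4] yawerr deg(tool z twist) -360.05 F loc [0.6 0.3 0.3] w 0.0005 q6 -1.84
units [ 0.012 -1.411  0.968]
```

The depth shows the lid level, 51 mm all over, so it is shut. Next is the bolt.

```bash
python3 -m creep '[[[0,-0.5,0],0,0],[[0,-1.0,0],0,0],[[0,-1.4,0.2],0,0],[[0,-1.4,0.6],0,0],[[0,-1.4,0.97],0,0],[[0,-1.4,0.97],0,0],[[-0.1,-1.4,0.97],0,0],[[-0.2,-1.4,0.97],0,0],[[-0.2,-1.4,0.97],0,0]]'; python3 - <<'E'
from h import *
st()
c=cam('side'); save(c,'s19',(250,135,370,245),4.5)
E
```

```text
time_s: 17.2
ee_pos: [0.4656, -0.1168, 0.0582]
eef_rot: [-3.141, 0.002, -3.064]
force: [-0.2, -0.1, -0.1]
grip_width: 0.0008
t 17.2 tip local mm [-81.3 -69.5  39.2] yawerr deg(tool z twist) -360.01 F loc [-0.2 -0.1 -0.1] w 0.0008 q6 -1.97
```

View pics/s19.png

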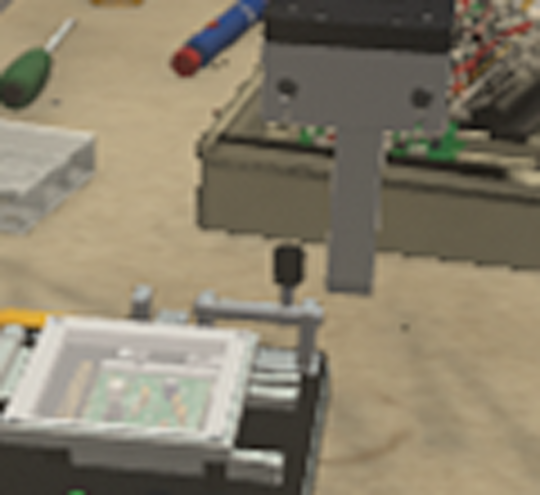

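The fingertip is level with the knob at (288,265) and above the staple bar. I'll push.

```bash
python3 -m creep '[[[-0.06,0,0],0,0],[[-0.12,0,0],0,0],[[-0.18,0,0],0,0],[[-0.26,0,0],0,0],[[-0.34,0,0],0,0],[[-0.42,0,0],0,0],[[-0.5,0,0],0,0],[[-0.58,0,0],0,0],[[-0.58,0,0],0,0]]'; python3 -c "
from h import *
st()";python3 -m creep '[[[-0.03,0,0],0,0],[[-0.06,0,0],0,0],[[-0.06,0,0],0,0]]'; python3 - <<'E'
from h import *
st()
c=cam('side'); save(c,'s20',(250,135,370,245),4.5)
E
```

```text
time_s: 18.15
ee_pos: [0.4937, -0.1145, 0.0573]
eef_rot: [-3.142, 0.0, -3.064]
force: [0.6, -0.3, 0.3]
grip_width: 0.0003
t 18.15 tip local mm [-53.  -69.4  38.3] yawerr deg(tool z twist) -360.02 F loc [ 0.5 -0.4  0.3] w 0.0003 q6 -1.95
time_s: 18.45
ee_pos: [0.4962, -0.1143, 0.0572]
eef_rot: [3.141, -0.0, -3.064]
force: [-0.8, -0.5, 0.0]
grip_width: 0.0004
t 18.45 tip local mm [-50.5 -69.3  38.2] yawerr deg(tool z twist) -360.04 F loc [-0.9 -0.5  0. ] w 0.0004 q6 -1.95
```

View pics/s20.png

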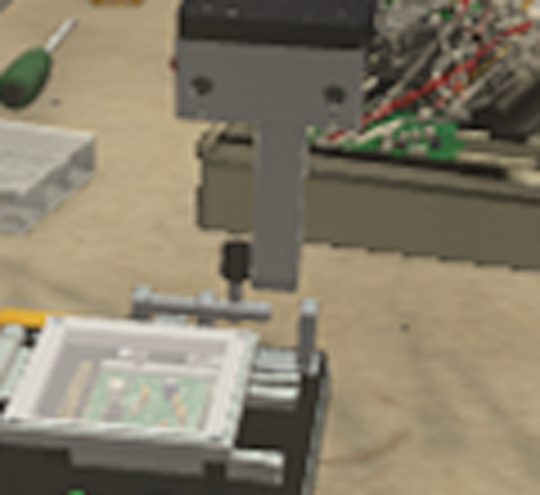

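The bolt is moving and has left the near staple. I'll continue to its stop.

```bash
python3 -m creep '[[[-0.03,0,0],0,0],[[-0.06,0,0],0,0],[[-0.06,0,0],0,0]]'; python3 -c "
from h import *
st()";python3 -m creep '[[[-0.02,0,0],0,0],[[-0.04,0,0],0,0],[[-0.04,0,0],0,0]]'; python3 -c "
from h import *
st()"
```

```text
time_s: 18.8
ee_pos: [0.4993, -0.1141, 0.0573]
eef_rot: [3.142, -0.0, -3.064]
force: [-0.2, 0.1, -1.2]
grip_width: 0.0008
t 18.8 tip local mm [-47.4 -69.4  38.3] yawerr deg(tool z twist) -360.03 F loc [-0.2  0.1 -1.2] w 0.0008 q6 -1.94
time_s: 19.1
ee_pos: [0.5008, -0.1139, 0.0573]
eef_rot: [3.141, -0.001, -3.064]
force: [-4.7, 0.4, 1.7]
grip_width: 0.0007
t 19.1 tip local mm [-45.9 -69.3  38.3] yawerr deg(tool z twist) -360.03 F loc [-4.6  0.8  1.7] w 0.0007 q6 -1.94
```

```bash
python3 -m creep '[[[-0.03,0,0],0,0],[[-0.03,0,0],0,0],[[-0.03,0,0],0,0]]'; python3 -c "
from h import *
st()";python3 -m creep '[[[0.1,0,0],0,0],[[0.4,0,0],0,0],[[0.8,0,0],0,0],[[0.9,0,-0.6],0,0],[[1.0,0,-1.4],0,0],[[1.0,0,-2],0,0],[[1.0,0.7,-2],0,0],[[1.0,1.4,-2],0,0],[[1.0,1.4,-2],0,0]]'; python3 - <<'E'
from h import *
st()
c=cam('side'); save(c,'s21',(220,145,340,265),4.5)
p=(1e3*loc(px(c,0,0))).round(1)
E
```

```text
time_s: 19.4
ee_pos: [0.5012, -0.1139, 0.0571]
eef_rot: [3.141, -0.004, -3.064]
force: [-14.2, -1.4, 7.0]
grip_width: 0.0005
t 19.4 tip local mm [-45.6 -69.3  38.1] yawerr deg(tool z twist) -360.03 F loc [-14.3  -0.3   7. ] w 0.0005 q6 -1.94
time_s: 20.3
ee_pos: [0.4475, -0.0454, 0.1579]
eef_rot: [3.141, 0.002, -3.062]
force: [0.1, -1.1, -0.2]
grip_width: 0.0007
t 20.3 tip local mm [-93.8   3.1 138.9] yawerr deg(tool z twist) -359.89 F loc [ 0.1 -1.1 -0.2] w 0.0007 q6 -1.83
  return _methods._mean(a, axis=axis, dtype=dtype,
  ret = ret.dtype.type(ret / rcount)
```

View pics/s21.png

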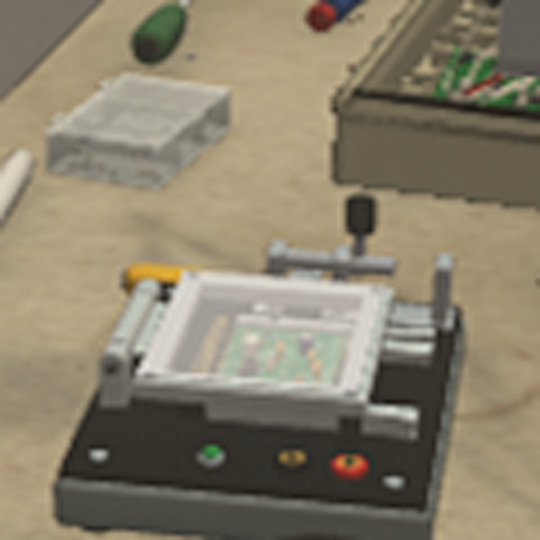

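```bash
python3 - <<'E'
from h import *
c=load('side')
for a,b in[(360,215),(360,205),(205,277),(375,330),(355,390),(160,368)]: print(a,b,(1e3*loc(px(c,220+a/4.5,145+b/4.5))).round(1))
t=cam('top'); save(t,'t21'); st()
E
```

```text
360 215 [-31.2 -61.1  75.3]
360 205 [-31.1 -60.7  79.8]
205 277 [ 29.1 -41.4  50.9]
375 330 [-44.3  -6.3  49.9]
355 390 [-42.8  50.   51.1]
160 368 [31.  46.3 51.3]
t 20.4 tip local mm [-93.7   0.8 138.7] yawerr deg(tool z twist) -359.95 F loc [-0.  -0.2 -0.6] w 0.0001 q6 -1.84
```

View pics/t21.png

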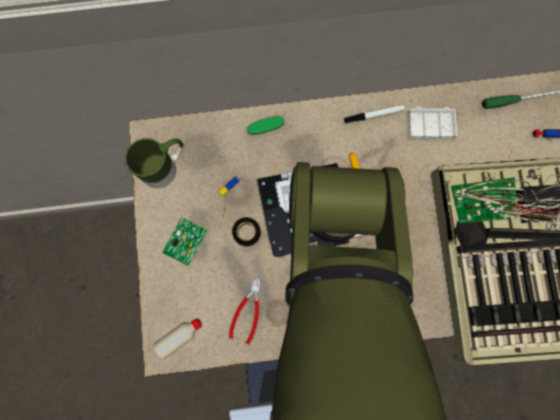

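The knob moved from x=-57.4 to -31.2 mm, a full 26 mm. The lid is level, and the tape (246,231) and battery (230,186) haven't moved. I'm handing in.

```bash
python3 -c "
from h import *
print(ctrl.hand_in()); st()"
```

```text
the job is handed in; nothing more can be done
None
the job is handed in; nothing more can be done
```

I pushed the board home, shut the lid and slid the bolt fully across, then backed the arm clear and handed in at about 20 s of the 51 s allowed. The hand-in gave no verdict.

**Last checks before hand-in**
- **Board:** it stopped against the contact strip, with the push force rising from about 4 N to 10 N and almost no further movement. It looks unchanged through the shut lid.
- **Lid:** the depth readings show it level, at about 50 to 51 mm across its face. It met a firm stop at about 19 N.
- **Bolt:** the knob moved 26.2 mm, and the push force rose to 14 N at its stop.
- **Robot:** the wrist force was back to sensor noise and nothing was being touched.
- **Loose items:** the tape and battery are where they started. The arm hid most of the screwdriver in the last top picture. The part that shows, its yellow handle end, is in the same place.

**What went wrong or disagreed**
- **Height reading:** the reported tool height was wrong. Touching the deck and the lid's stop showed it reads about 22 mm too low, while the side camera suggested 27 to 30 mm. I used the 22 mm figure, which fitted the deck and the lid stop; the board and knob pushes worked at heights set from it.
- **Contact with the fixture:** while sorting this out, the closed fingertips hit the front edge of the fixture once, with about 62 N sideways and 48 N upward. That is within the 120 N wrist limit, and I backed off straight away. A deliberate touch on the deck reached about 39 N.

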